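# Swap the drive cartridge in a push-push copying dock

### The job

The drive cartridge in the copying dock is finished: press it down until its catch lets go and it pops up by itself, then lift it out and stand it fully home in the empty slot of the rack. Then take the new full-height cartridge out of the rack (not the short black blank), put it in the dock's bay and press it down until the catch holds it down. Be gentle, stop pressing as soon as you feel the solid stop, and leave everything else where it is.

Things in the scene. Friction and masses are not known exactly. Their poses are not given: they have to be found in the camera images.
- old_center (a point): aluminium drive cartridge, an upright slab 15 mm thick (its x), 44 mm wide (its y), 95 mm tall (its z), flat top, ribbed black plastic head on the upper 25 mm, foot tapered over the lowest 6 mm to 11 x 40 mm; 0.08 to 0.17 kg; same either way round. This point: its centre, 47.5 mm below the top. The finished one, held down in the dock at the start.
- new_center (a point): aluminium drive cartridge, an upright slab 15 mm thick (its x), 44 mm wide (its y), 95 mm tall (its z), flat top, ribbed black plastic head on the upper 25 mm, foot tapered over the lowest 6 mm to 11 x 40 mm; 0.08 to 0.17 kg; same either way round. This point: its centre, 47.5 mm below the top. The new one, standing in a rack slot at the start, its top 100 mm above the bench.
- bay (a point): centre of the mouth of the dock's cartridge bay, level with the dock's top face, 100 mm above the bench; x across the bay's thickness, y along its width, z up. The mouth, 29 x 58 mm, narrows over 6 mm to an upright shaft of 17.4 x 46.4 mm (1.2 mm clear all round a cartridge). A cartridge's top stands 37 mm above this point when raised by the bay's sled, 18 mm when held down.
- catch (a point): floor of the bay's shaft, on its axis, 96 mm below the mouth. Above it rides the sled on a spring (5 N up when raised, 8 N at the bottom) with a push-push catch: pressed to a solid stop and released, it changes from raised to held or from held to raised (rising at about 0.1 m/s); released short of the stop it comes back as it was.
- dock: copying dock, black box with grey top, 130 (x) x 110 (y) x 100 mm tall, fixed; origin: centre of underside. The bay is 30 mm in front (-x) of it. The catch's stop lies 4 to 16 mm below the held height, not at one depth for catching and letting go; it can only be felt. Over 20 N between cartridge and dock (60 N rack) does damage. A bare master drive (7 x 70 mm) stands 24 mm proud 42 mm behind the origin; it stays.
- rack: aluminium cartridge rack fixed to the bench, base plate 60 x 184 x 5 mm; origin: centre of underside. Three slots in a row along its y (at -56, 0, +56 mm), each 20 x 49 mm inside (2.5 mm clear all round a cartridge), 40 mm deep, top edge 45 mm above the bench. The slot at y = -56 mm is empty; the new cartridge and the short blank are in the other two, either way.
- free_slot (a point): centre of the mouth of the rack's empty slot, 45 mm above the bench, 40 mm above the slot's floor; x across the slot's 20 mm, y along its 49 mm, z up. A cartridge fully home has its centre 7.5 mm above this point.
- multimeter: orange hand-held multimeter lying on its back, 92 x 190 x 38 mm, origin at the centre of its underside; a bystander
- circuit_board: green circuit board lying flat, 100 x 70 mm, origin at the centre of its underside; a bystander
- screwdriver: yellow-handled screwdriver lying on the bench, 190 mm long; a bystander
- plug_adapter: black plug-in power adapter, 56 x 76 x 46 mm, origin at the centre of its underside; a bystander
- solder_reel: metal reel of solder standing on its flange, 54 mm across and 40 mm high, origin at the centre of its underside; a bystander
- hot_air_gun: orange hot-air gun lying on its side, about 210 x 170 x 72 mm, origin under the middle of its barrel; a bystander
- blank: short black plastic blanking piece standing in one of the rack's slots: same 15 x 44 mm cross-section as a cartridge but only 62 mm tall, with a narrow 12 mm tab on top; origin at the centre of its underside; a bystander, stays in its slot

How it is judged:
On the way, in this order (a step that is already met when the one before it is completed fails the run):
1. the finished cartridge has been let go by the catch and stands raised in the bay, untouched (z of old_center in the frame of bay between -0.016 and 0 m and horizontal distance between old_center and bay below 0.006 m and contact force between cart_old and the arm below 0.2 N and contact force between cart_old and the fingers below 0.2 N), for 0.2 s.
2. the finished cartridge stands fully home in the rack's empty slot, let go (horizontal distance between old_center and free_slot below 0.009 m and z of old_center in the frame of free_slot below 0.013 m and angle between old_center's own z axis and vertical below 0.2 rad and linear speed of cart_old below 0.03 m/s and contact force between cart_old and the arm below 0.2 N and contact force between cart_old and the fingers below 0.2 N), for 0.2 s.
At the end, for the whole second after the job is handed in: New cartridge upright in the bay (centre within 5 mm of its axis and more than 24 mm below its mouth), held down by the catch; finished one upright in the rack's empty slot (centre within 9 mm of its axis, under 13 mm above its mouth); both let go and at rest (all of step 2 and horizontal distance between new_center and bay below 0.005 m and z of new_center in the frame of bay below -0.024 m and angle between new_center's own z axis and vertical below 0.1 rad and linear speed of cart_new below 0.03 m/s and contact force between cart_new and the arm below 0.2 N and contact force between cart_new and the fingers below 0.2 N); the robot touches nothing.
It fails at once if the finished cartridge is pressed with more than 20 N against the dock or rammed with more than 60 N against the rack (contact force between cart_old and dock above 20 N or contact force between cart_old and rack above 60 N).
It fails at once if the new cartridge is pressed with more than 20 N against the dock or rammed with more than 60 N against the rack (contact force between cart_new and dock above 20 N or contact force between cart_new and rack above 60 N).
It fails at once if a bystander (or the blank in the rack) is moved more than 20 mm (distance of any of multimeter, circuit_board, screwdriver, plug_adapter, solder_reel, hot_air_gun, blank from where it was at the start of the episode above 0.02 m).
It also fails if it takes over 69 s, if anything falls off the work surface, if the arm or the gripper's body presses on something with over 40 N, if the wrist force passes 120 N, or if a joint passes its speed limit or range.

### The arm

A 7-joint arm with a two-finger parallel gripper is mounted at the origin on the work surface. World frame = base frame: x ahead of the robot, y to its left, z up, the work surface at z = 0. Lengths are in m, angles in rad, forces in N, time in s.
With the tool pointing down it reaches from about 0.35 to 0.9 m from the base axis. Payload 8.1 kg.
Tool frame: the origin (TCP) lies between the finger pads; the fingertips stand 11 mm ahead of it and the grasp point (between the pads) lies 8 mm behind it (ctrl.nose_length is the distance from the TCP to the fingertips, in m); y points along the fingers, x is the direction in which the jaws open and shut, and the axes are right-handed (so a half turn about y gives the same grasp; the last joint's range is limited). The gripper opens to 85 mm and grips with 20 to 120 N. Pads are 22 mm wide; open, the fingers measure 114 mm over their backs; the gripper's body (76 mm by 85 mm) begins 54 mm behind the grasp point. The pads swing forward as they close: fully open they stand 13 mm farther back than shut.
Start: joints at [-1.367, 0.434, 0.025, 1.573, -0.012, 1.134, -0.075], TCP at [0.189, 0.596, 0.242] pointing down, gripper open.
Joint ranges: [-2.62, 2.62], [-0.44, 2.09], [-1.27, 1.32], [0.08, 2.57], [-1.32, 4.46], [0.12, 2], [-2.74, 2.74]. Speed limits (rad/s): [2.22, 2.22, 3.01, 3.01, 3.14, 3.14, 3.14].

### API

Orientations are given as a 3x3 rotation matrix whose columns are the frame's x, y, z axes.
In Python, from cell import ctrl gives the robot as it stands. The module is installed in compiled form; this text tells all that it offers.
- The arm moves only by the tool carry_out, never from a script. Its argument "series" is a list of rows, each an object with "translation": the shift along the tool's x, y, z in m, a list of three; "twist": the turn, a rotation vector about the tool's x, y, z in degrees, a list of three; "claw": the opening in per cent of the stroke, from 0 (shut) to 100 (fully open). In form: [{"translation": [x, y, z], "twist": [wx, wy, wz], "claw": claw}, ...]. A call has 1 to 12 rows; each row is the pose to reach, as a shift and turn from the pose commanded when the call began, along the tool's axes at that moment; what a row does not reach only later rows make up. A row lasts 1/8 s, in which the tool goes at most 62.5 mm and 10.7 degrees, less where a joint would pass 70% of its speed; a pose out of reach is approached as far as the arm can. A call with a gripper value outside its range is refused whole. The fingers move at their own pace and stop on an object; "newtons" is the grip in N (left out, the last holds). Time passes only in rows, so rows that repeat a pose let the fingers close. It gives the time, the measured TCP pose, the force and the opening at its end, in the units of the state.
- ctrl.read_state(): the state, without advancing time (a new reading comes with each control period).
- ctrl.grab_frame(name): name is "side" or "top"; returns a dict with "img" (480x640x3 uint8, red, green, blue), "range_z" (480x640 float32, m along the optical axis (not along the pixel's ray), 0 where there is no reading), "intrinsics" (3x3 intrinsics, pixels), "R" (3x3) and "t" (3): a world point X has camera coordinates R X + t. Camera axes: x right, y down, z forward; pixel columns grow to the right and rows downward; lengths in m; the calibration is good to about 2 mm. A picture is of the moment at which its call begins.
- ctrl.sign_off(): hands the job in, once; it reports no verdict.
The state is a dict: "clock": time; "qpos": joint angles; "dq": joint speeds; "tau": joint torques, N m; "ee_pos": TCP position; "tcp_rot": TCP orientation; "wrist_force": force on the tool from outside, world axes, zero at the start; "torque": the same for the moment, N m; "gripper_width": finger opening in m.
Only numpy, scipy, OpenCV 4.12 (cv2) and the standard library are available. Lean on these libraries where they do the work, as an engineer would, in place of code of your own. Each camera call takes 0.05 s, during which the arm holds its last target. There are 200 camera calls.

## Working session

There is one attempt and no reset: what is moved stays moved. The work goes in short steps, Python scripts to look and compute and a tool call to move; the robot and the scene stay as the last step left them, time stands still between calls to the robot, and variables do not carry over. Pictures are saved under pics/ and viewed, on a budget of 10 in all, crops included, one or two more only if the job needs it, and the job is handed in when it is done.

Besides the shell and the picture viewer there is one more tool, called after "Emit:" as name(argument=value, ...) on one line, values as JSON. carry_out: Moves the arm, as the interface text tells. Its arguments: {"type":"object","properties":{"series":{"type":"array","items":{"type":"object","properties":{"translation":{"type":"array","items":{"type":"number"}},"twist":{"type":"array","items":{"type":"number"}},"claw":{"type":"number"}}}},"newtons":{"type":"number"}},"required":["series"]}

```bash
mkdir -p pics; cat > h.py <<'E'
import numpy as np, cv2
from cell import ctrl
def pts(f):
    K,R,t,z=f["intrinsics"],f["R"],f["t"],f["range_z"]
    v,u=np.mgrid[:480,:640]
    c=np.stack([(u-K[0,2])*z/K[0,0],(v-K[1,2])*z/K[1,1],z],-1)
    w=(c-t)@R
    w[z==0]=np.nan
    return w
def save(n,f): cv2.imwrite(f"pics/{n}.png",f["img"][:,:,::-1])
E
python3 - <<'E'
from h import *
np.set_printoptions(precision=4,suppress=True)
s=ctrl.read_state();print(s)
for n in("top","side"):
    f=ctrl.grab_frame(n);save(n+"0",f);np.savez(n+"0.npz",**f)
    print(n,-f["R"].T@f["t"])
E
```

```text
{'clock': 0.0, 'qpos': array([-1.3666,  0.4352,  0.025 ,  1.5741, -0.0116,  1.134 , -0.0751]), 'dq': array([-0.0024,  0.0001, -0.0014, -0.0015,  0.0005,  0.001 , -0.0007]), 'tau': array([  0.0001, -67.0448,   1.0253, -31.6232,   0.0156,   0.0121,
         0.    ]), 'ee_pos': array([0.1886, 0.5953, 0.2415]), 'tcp_rot': array([[ 0.3021, -0.0004, -0.9533],
       [ 0.9533, -0.0016,  0.3021],
       [-0.0016, -1.    , -0.0001]]), 'wrist_force': array([ 0.1565, -0.6471,  0.1532]), 'torque': array([-0.0166,  0.0098, -0.0159]), 'gripper_width': 0.08535646360627065}
top [0.4407 0.0416 1.9783]
side [ 0.3221 -0.7048  1.0493]
```

View pics/top0.png

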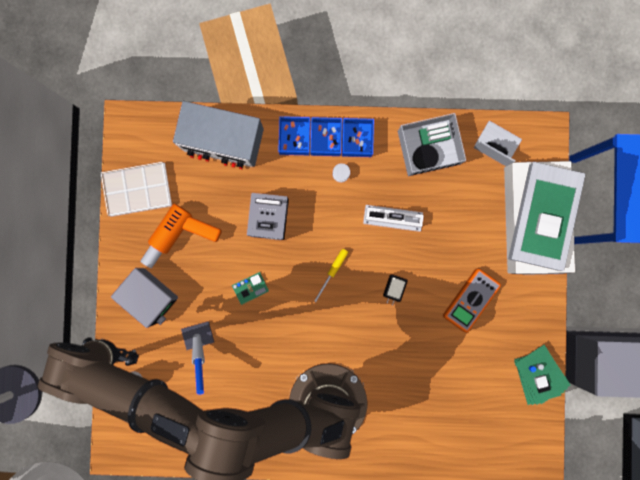

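View pics/side0.png

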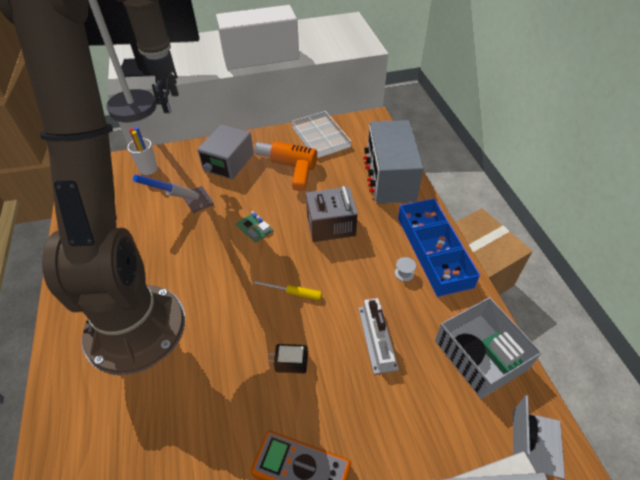

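```bash
python3 - <<'E'
from h import *
np.set_printoptions(precision=4,suppress=True,linewidth=150)
f=dict(np.load("top0.npz"));w=pts(f)
a=f["img"][185:245,240:300];b=f["img"][195:240,355:430]
A=cv2.resize(a,(400,400),interpolation=cv2.INTER_CUBIC);B=cv2.resize(b,(400,240),interpolation=cv2.INTER_CUBIC)
B=np.vstack([B,np.zeros((160,400,3),np.uint8)])
cv2.imwrite("pics/crop0.png",np.hstack([A,B])[:,:,::-1])
z=w[...,2]
np.set_printoptions(linewidth=220)
print("dock z mm");print((z[192:242:2,246:292:2]*1000).round().astype(int))
print("rack");print((z[200:236:1,360:428:2]*1000).round().astype(int))
def box(m,n):
    p=w[m][:,:2];r=cv2.minAreaRect((p*1000).astype(np.float32));print(n,len(p),p.mean(0),r,w[m][:,2].mean())
reg=lambda r0,r1,c0,c1:np.pad(np.ones((r1-r0,c1-c0),bool),((r0,480-r1),(c0,640-c1)))
box(reg(185,245,240,300)&(z>.09)&(z<.108),"docktop")
box(reg(185,245,240,300)&(z>.112)&(z<.13),"proud")
box(reg(195,240,355,430)&(z>.085),"cart")
box(reg(195,240,355,430)&(z>.02),"rack all")
E
```

```text
dock z mm
[[                  -1                    1                    3                  -11                    4                    0                    0                    9                    5                  -11
                     1                    5                   -6                   -4                    1                    1                    9                    3                   -7                   -2
                     4                    7                   -5]
 [                  -4                   -4                   -3                  105                  103                   98                  104                  106                   98                   99
                    94                   90                    0                   -2                    1                   -3                   -1                   -5                   -4                    1
                    -1                   -1                   13]
 [                  10                    0                   -4                  110                   98    
[... 11373 characters left out ...]
.581  0.1988] ((581.22119140625, 199.006103515625), (110.53466033935547, 130.94886779785156), 85.16500091552734) 0.0990730203619641
proud 139 [0.5818 0.1976] ((573.253173828125, 193.75405883789062), (93.5119400024414, 111.43556213378906), 87.38481903076172) 0.11967884605834395
cart 82 [ 0.5916 -0.1942] ((591.80615234375, -195.3182373046875), (44.512290954589844, 16.70439910888672), 82.1332015991211) 0.09915096417453291
rack all 597 [ 0.5913 -0.1875] ((591.7640380859375, -196.03575134277344), (175.92662048339844, 37.40470504760742), 84.24549102783203) 0.052690025242207006<stdin>:10: RuntimeWarning: invalid value encountered in cast
<stdin>:11: RuntimeWarning: invalid value encountered in cast
```

View pics/crop0.png

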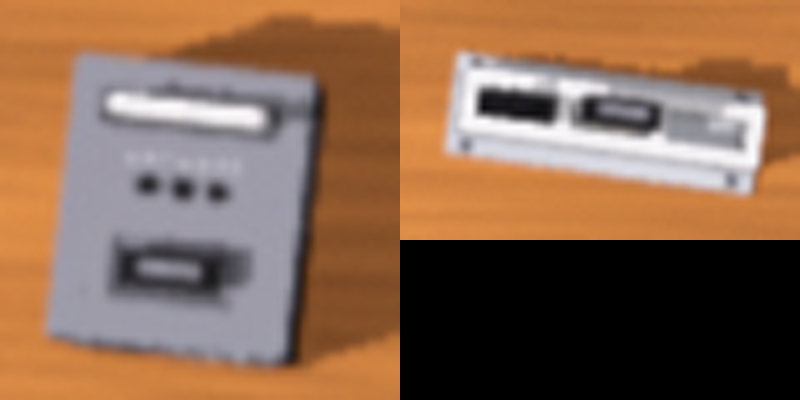

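The pictures show the dock at about (267,217) in the top view, with the held cartridge's head at (266,225). In the rack, at about (393,217), the blank is in the left slot (377,213), the new cartridge in the middle (396,216) and the right slot (413,219) is empty. Next I refine both poses using known heights.

```bash
cat >> h.py <<'E'
def ortho(f,z,x0,x1,y0,y1,s=0.0005):
    "image of plane z: rows x descending (up=+x), cols y descending (left=+y)"
    K,R,t=f["intrinsics"],f["R"],f["t"]
    X,Y=np.meshgrid(np.arange(x1,x0,-s),np.arange(y1,y0,-s),indexing="ij")
    c=np.stack([X,Y,np.full_like(X,z)],-1)@R.T+t
    p=c@K.T
    m=(p[...,:2]/p[...,2:]).astype(np.float32)
    return cv2.remap(f["img"],m[...,0],m[...,1],cv2.INTER_CUBIC)
E
python3 - <<'E'
from h import *
np.set_printoptions(precision=4,suppress=True,linewidth=150)
def onplane(f,m,z):
    K,R,t=f["intrinsics"],f["R"],f["t"]
    v,u=np.nonzero(m); d=(np.c_[u,v,np.ones(len(u))]@np.linalg.inv(K).T)@R; o=-R.T@t
    return (o+d*((z-o[2])/d[:,2])[:,None])[:,:2]
for n in("top","side"):
    f=dict(np.load(n+"0.npz"));w=pts(f);x,y,z=np.moveaxis(w,-1,0)
    def box(m,n,h):
        p=onplane(f,m,h);r=cv2.minAreaRect((p*1000).astype(np.float32));print(n,len(p),p.mean(0),np.round(r[0],1),np.round(r[1],1),round(r[2],1),np.nanmean(z[m]))
    near=lambda a,b,r:np.hypot(x-a,y-b)<r
    print(n)
    box(near(.58,.2,.1)&(z>.088)&(z<.112),"docktop",.1)
    box(near(.551,.2015,.035)&(z>.1105),"old",.118)
    box(near(.62,.195,.05)&(z>.113),"master",.124)
    box(near(.591,-.194,.04)&(z>.085),"new",.1)
    box(near(.591,-.19,.12)&(z>.032)&(z<.056),"rackblock",.045)
    box(near(.591,-.19,.12)&(z>.02),"rackall",.045)
f=dict(np.load("top0.npz"));g=dict(np.load("side0.npz"))
def pair(z,b): return np.vstack([ortho(f,z,*b),ortho(g,z,*b)])
def grid(im,b):
    im=im.copy();h=im.shape[0]//2
    for k in range(2):
        for xx in np.arange(np.ceil(b[0]*50)/50,b[1],.02): im[k*h+int((b[1]-xx)/.0005),::6]=(255,0,0)
    for yy in np.arange(np.ceil(b[2]*50)/50,b[3],.02): im[::6,int((b[3]-yy)/.0005)]=(255,0,0)
    return im
b1=(.5,.65,.14,.27);b2=(.54,.64,-.295,-.09)
A=grid(pair(.118,b1),b1);B=grid(pair(.045,b2),b2)
H=600;B=np.vstack([B,np.zeros((H-B.shape[0],B.shape[1],3),np.uint8)])
cv2.imwrite("pics/ortho0.png",np.hstack([A,B])[:,:,::-1]);print(A.shape,B.shape)
E
```

```text
top
docktop 1377 [0.5805 0.1987] [580.5 198.8] [110.5 130.6] 85.3 0.09926369075281312
old 79 [0.5513 0.2017] [551.  201.5] [43.3 42.9] 7.9 0.11763960173607821
master 64 [0.6219 0.1958] [608.8 196.9] [70.1 34.9] 85.2 0.12307178660005968
new 82 [ 0.5916 -0.1941] [ 591.5 -194.8] [45.  16.4] 83.4 0.09915096417453291
rackblock 393 [ 0.5915 -0.1905] [ 591.8 -195.2] [175.5  37.2] 83.7 0.04490078311975138
rackall 597 [ 0.592  -0.1884] [ 591.  -194.9] [176.1  38.4] 83.9 0.052690025242207006
side
docktop 1253 [0.5782 0.1945] [579.5 197. ] [124.1 131.6] 85.2 0.09971025926055108
old 76 [0.55   0.2022] [549.7 202.4] [52.5 16.5] 86.5 0.11741053151114003
master 68 [0.6211 0.1946] [620.9 194.8] [81.9  9.5] 85.1 0.12261306545020227
new 148 [ 0.5898 -0.1958] [ 589.5 -195.7] [53.4 18.8] 83.8 0.09784778995133593
rackblock 661 [ 0.5866 -0.2018] [ 590.1 -194.1] [181.5  39. ] 83.8 0.04408562470603918
rackall 1064 [ 0.5894 -0.1961] [ 589.6 -196.7] [187.1  43.5] 83.3 0.05237151210646702Traceback (most recent call last):
  File "<stdin>", line 30, in <module>
    return _nx.concatenate(arrs, 1, dtype=dtype, casting=casting)
           ~~~~~~~~~~~~~~~^^^^^^^^^^^^^^^^^^^^^^^^^^^^^^^^^^^^^^^
ValueError: all the input array dimensions except for the concatenation axis must match exactly, but along dimension 0, the array at index 0 has size 602 and the array at index 1 has size 600
```

```bash
cat >> h.py <<'E'
from scipy.spatial.transform import Rotation as Rn
def go(x,y,z,yaw):
    "shift/twist in tool axes from present measured pose to TCP (x,y,z), tool x at yaw deg, pointing down"
    s=ctrl.read_state();R=s["tcp_rot"];p=s["ee_pos"];a=np.radians(yaw)
    T=np.array([[np.cos(a),0,-np.sin(a)*-1],[np.sin(a),0,-np.cos(a)],[0,-1,0]])
    T[:,2]=np.cross(T[:,0],T[:,1])
    print("t",np.round(R.T@(np.array([x,y,z])-p),4),"tw",np.round(Rn.from_matrix(R.T@T).as_rotvec(degrees=True),2))
E
python3 - <<'E'
from h import *
print(ctrl.nose_length)
go(.5507,.2018,.2,-4.8)
go(.5507,.2018,.135,-4.8)
E
```

```text
0.011
t [-0.2658  0.0421 -0.464 ] tw [ 6.000e-02  7.722e+01 -6.000e-02]
t [-0.2657  0.1071 -0.464 ] tw [ 6.000e-02  7.722e+01 -6.000e-02]
```

Emit:
carry_out(series=[{"translation":[-0.2658,0.0,-0.464],"twist":[0,77.2,0],"claw":0},{"translation":[-0.2658,0.0,-0.464],"twist":[0,77.2,0],"claw":0},{"translation":[-0.2658,0.0,-0.464],"twist":[0,77.2,0],"claw":0},{"translation":[-0.2658,0.0,-0.464],"twist":[0,77.2,0],"claw":0},{"translation":[-0.2658,0.0,-0.464],"twist":[0,77.2,0],"claw":0},{"translation":[-0.2658,0.0,-0.464],"twist":[0,77.2,0],"claw":0},{"translation":[-0.2658,0.0,-0.464],"twist":[0,77.2,0],"claw":0},{"translation":[-0.2658,0.042,-0.464],"twist":[0,77.2,0],"claw":0},{"translation":[-0.2658,0.042,-0.464],"twist":[0,77.2,0],"claw":0},{"translation":[-0.2658,0.042,-0.464],"twist":[0,77.2,0],"claw":0},{"translation":[-0.2658,0.042,-0.464],"twist":[0,77.2,0],"claw":0}], newtons=40)

```text
clock: 1.48
ee_pos: [0.5503, 0.2029, 0.2001]
tcp_rot: [[0.997, -0.001, 0.083], [-0.083, 0.0, 0.997], [-0.001, -1.0, 0.0]]
wrist_force: [-0.5, 0.1, 0.1]
gripper_width: 0.0002
```

Emit:
carry_out(series=[{"translation":[0,0.05,-0.001],"twist":[0,0,0],"claw":0},{"translation":[0,0.066,-0.001],"twist":[0,0,0],"claw":0},{"translation":[0,0.066,-0.001],"twist":[0,0,0],"claw":0}])

```text
clock: 1.85
ee_pos: [0.5497, 0.2021, 0.1339]
tcp_rot: [[0.997, -0.002, 0.082], [-0.082, -0.001, 0.997], [-0.002, -1.0, -0.001]]
wrist_force: [-0.5, 1.1, -0.0]
gripper_width: 0.0004
```

```bash
python3 - <<'E'
from h import *
f=ctrl.grab_frame("side");g=ctrl.grab_frame("top")
print(ctrl.read_state()["ee_pos"])
def crop(f,z,p=(.55,.2)):
    c=f["intrinsics"]@(f["R"]@np.array([*p,z])+f["t"]);u,v=(c[:2]/c[2]).astype(int)
    return cv2.resize(f["img"][v-50:v+50,u-50:u+50],(400,400),interpolation=cv2.INTER_CUBIC)
cv2.imwrite("pics/press0.png",np.hstack([crop(f,.12),crop(g,.12)])[:,:,::-1])
E
```

```text
[0.55127001 0.20201383 0.13562756]
```

View pics/press0.png

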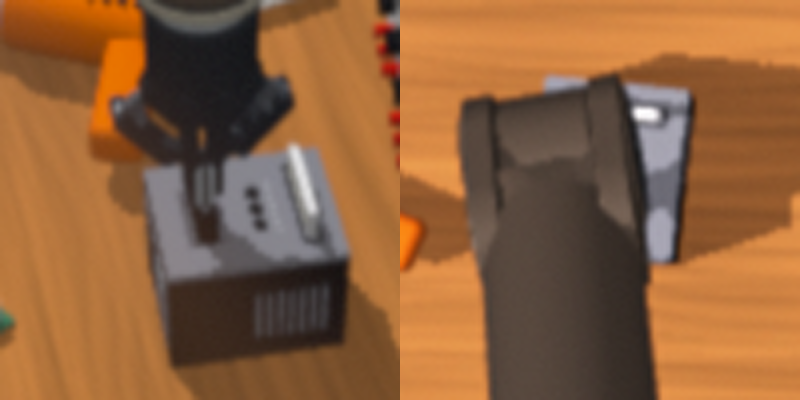

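The side crop shows the shut fingertips at (208,185), right over the cartridge's head and clear of the master drive. I press gently.

Emit:
carry_out(series=[{"translation":[0,0.004,0],"twist":[0,0,0],"claw":0},{"translation":[0,0.006,0],"twist":[0,0,0],"claw":0},{"translation":[0,0.007,0],"twist":[0,0,0],"claw":0},{"translation":[0,0.008,0],"twist":[0,0,0],"claw":0}])

```text
clock: 2.45
ee_pos: [0.5512, 0.2012, 0.1268]
tcp_rot: [[0.996, 0.001, 0.084], [-0.084, 0.0, 0.996], [0.001, -1.0, 0.001]]
wrist_force: [-0.6, -1.2, 5.3]
gripper_width: 0.0005
```

Emit:
carry_out(series=[{"translation":[0,0.001,0],"twist":[0,0,0],"claw":0},{"translation":[0,0.002,0],"twist":[0,0,0],"claw":0}])

```text
clock: 2.7
ee_pos: [0.5512, 0.2013, 0.1247]
tcp_rot: [[0.997, 0.001, 0.084], [-0.084, 0.0, 0.997], [0.001, -1.0, 0.0]]
wrist_force: [-0.1, 0.0, 5.1]
gripper_width: 0.0001
```

Emit:
carry_out(series=[{"translation":[0,0.001,0],"twist":[0,0,0],"claw":0},{"translation":[0,0.0015,0],"twist":[0,0,0],"claw":0}])

```text
clock: 2.95
ee_pos: [0.5511, 0.2012, 0.1232]
tcp_rot: [[0.997, 0.001, 0.084], [-0.084, 0.0, 0.997], [0.001, -1.0, 0.0]]
wrist_force: [-0.0, -0.5, 6.1]
gripper_width: 0.0001
```

Emit:
carry_out(series=[{"translation":[0,0.001,0],"twist":[0,0,0],"claw":0},{"translation":[0,0.0015,0],"twist":[0,0,0],"claw":0}])

```text
clock: 3.2
ee_pos: [0.5512, 0.2013, 0.1217]
tcp_rot: [[0.996, 0.001, 0.084], [-0.084, 0.0, 0.996], [0.001, -1.0, 0.0]]
wrist_force: [0.1, -0.0, 5.1]
gripper_width: 0.0003
```

Emit:
carry_out(series=[{"translation":[0,0.001,0],"twist":[0,0,0],"claw":0},{"translation":[0,0.0015,0],"twist":[0,0,0],"claw":0}])

```text
clock: 3.45
ee_pos: [0.5512, 0.2012, 0.1202]
tcp_rot: [[0.996, 0.001, 0.084], [-0.084, 0.0, 0.996], [0.001, -1.0, 0.0]]
wrist_force: [0.4, -1.2, 5.3]
gripper_width: 0.0002
```

Emit:
carry_out(series=[{"translation":[0,0.001,0],"twist":[0,0,0],"claw":0},{"translation":[0,0.0015,0],"twist":[0,0,0],"claw":0}])

```text
clock: 3.7
ee_pos: [0.5512, 0.2013, 0.1187]
tcp_rot: [[0.997, 0.001, 0.084], [-0.084, 0.0, 0.997], [0.001, -1.0, 0.0]]
wrist_force: [0.3, -0.2, 5.3]
gripper_width: 0.0
```

Emit:
carry_out(series=[{"translation":[0,0.001,0],"twist":[0,0,0],"claw":0},{"translation":[0,0.0015,0],"twist":[0,0,0],"claw":0}])

```text
clock: 3.95
ee_pos: [0.5512, 0.2013, 0.1173]
tcp_rot: [[0.996, 0.001, 0.084], [-0.084, 0.0, 0.996], [0.001, -1.0, 0.0]]
wrist_force: [0.7, 0.2, 4.7]
gripper_width: -0.0002
```

Emit:
carry_out(series=[{"translation":[0,0.001,0],"twist":[0,0,0],"claw":0},{"translation":[0,0.0015,0],"twist":[0,0,0],"claw":0}])

```text
clock: 4.2
ee_pos: [0.5515, 0.2011, 0.1161]
tcp_rot: [[0.996, 0.002, 0.084], [-0.084, 0.0, 0.996], [0.001, -1.0, 0.001]]
wrist_force: [-0.3, -2.0, 10.5]
gripper_width: 0.0
```

Emit:
carry_out(series=[{"translation":[0,0.0003,0],"twist":[0,0,0],"claw":0},{"translation":[0,0.0003,0],"twist":[0,0,0],"claw":0}])

```text
clock: 4.45
ee_pos: [0.5517, 0.2011, 0.116]
tcp_rot: [[0.996, 0.002, 0.084], [-0.084, 0.001, 0.996], [0.002, -1.0, 0.001]]
wrist_force: [-1.0, -1.3, 10.6]
gripper_width: 0.0002
```

Emit:
carry_out(series=[{"translation":[0,-0.03,0],"twist":[0,0,0],"claw":0},{"translation":[0,-0.08,0],"twist":[0,0,0],"claw":0},{"translation":[0,-0.08,0],"twist":[0,0,0],"claw":50},{"translation":[0,-0.08,0],"twist":[0,0,0],"claw":50},{"translation":[0,-0.08,0],"twist":[0,0,0],"claw":50},{"translation":[0,-0.08,0],"twist":[0,0,0],"claw":50}])

```text
clock: 5.2
ee_pos: [0.5502, 0.2011, 0.194]
tcp_rot: [[0.997, -0.002, 0.083], [-0.083, -0.001, 0.997], [-0.002, -1.0, -0.001]]
wrist_force: [0.9, 0.2, 0.3]
gripper_width: 0.0428
```

```bash
python3 - <<'E'
from h import *
f=ctrl.grab_frame("side")
w=pts(f);x,y,z=np.moveaxis(w,-1,0)
m=(abs(x-.551)<.02)&(abs(y-.2015)<.03)&(z>.106)&(z<.155)
print(m.sum(),np.histogram(z[m],bins=np.arange(.105,.16,.005)),w[m&(z>.132)].mean(0))
print(ctrl.read_state()["ee_pos"])
c=f["intrinsics"]@(f["R"]@np.array([.55,.2,.13])+f["t"]);u,v=(c[:2]/c[2]).astype(int)
cv2.imwrite("pics/up1.png",cv2.resize(f["img"][v-60:v+60,u-60:u+60],(480,480),interpolation=cv2.INTER_CUBIC)[:,:,::-1])
E
```

```text
119 (array([ 7,  8,  7, 12, 10, 15, 54,  6,  0,  0,  0]), array([0.105, 0.11 , 0.115, 0.12 , 0.125, 0.13 , 0.135, 0.14 , 0.145,
       0.15 , 0.155, 0.16 ])) [0.55033153 0.20296705 0.13720054]
[0.55036001 0.20111135 0.19420547]
```

View pics/up1.png

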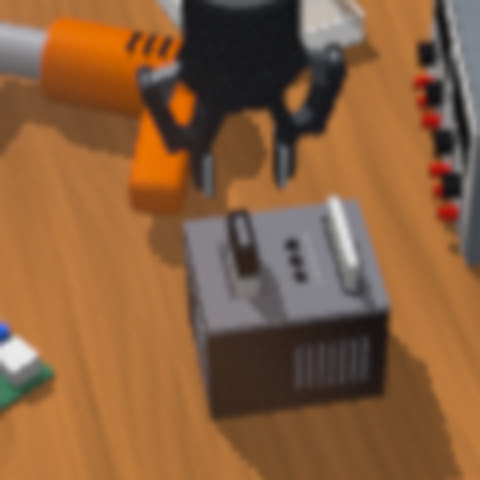

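The crop shows the cartridge popped up at (240,215), and its top measures z = 137 mm as expected. Now I grasp it.

Emit:
carry_out(series=[{"translation":[0,0.05,0],"twist":[0,0,0],"claw":50},{"translation":[0,0.078,0.0005],"twist":[0,0,0],"claw":50},{"translation":[0,0.078,0.0005],"twist":[0,0,0],"claw":50},{"translation":[0,0.078,0.0005],"twist":[0,0,0],"claw":0},{"translation":[0,0.078,0.0005],"twist":[0,0,0],"claw":0},{"translation":[0,0.078,0.0005],"twist":[0,0,0],"claw":0},{"translation":[0,0.078,0.0005],"twist":[0,0,0],"claw":0},{"translation":[0,0.078,0.0005],"twist":[0,0,0],"claw":0}], newtons=40)

```text
clock: 6.25
ee_pos: [0.5514, 0.202, 0.1176]
tcp_rot: [[0.997, 0.002, 0.083], [-0.083, 0.001, 0.997], [0.001, -1.0, 0.001]]
wrist_force: [2.0, 0.0, 2.5]
gripper_width: 0.0143
```

Emit:
carry_out(series=[{"translation":[0,-0.01,0],"twist":[0,0,0],"claw":0},{"translation":[0,-0.03,0],"twist":[0,0,0],"claw":0},{"translation":[0,-0.055,0],"twist":[0,0,0],"claw":0},{"translation":[0,-0.08,0],"twist":[0,0,0],"claw":0},{"translation":[0,-0.11,0],"twist":[0,0,0],"claw":0},{"translation":[0,-0.11,0],"twist":[0,0,0],"claw":0}])

```text
clock: 7.0
ee_pos: [0.5517, 0.202, 0.2293]
tcp_rot: [[0.997, 0.003, 0.084], [-0.084, 0.002, 0.997], [0.003, -1.0, 0.002]]
wrist_force: [0.8, -0.3, -2.1]
gripper_width: 0.0142
```

```bash
python3 - <<'E'
from h import *
# relative move bay->free slot: top: dock centre/yaw, rack
for n,d,r in(("top",(.5513,.2016),(.5915,-.1948)),("side",(.5497,.2024),(.5897,-.1957))):
    print(n,np.array(r)-.056*np.array([.108,.994])-d)
s=ctrl.read_state();print(s["ee_pos"],s["wrist_force"])
go(.5851,-.2507,s["ee_pos"][2],-6.2)
E
```

```text
top [ 0.034152 -0.452064]
side [ 0.033952 -0.453764]
[0.55167625 0.20195089 0.22928054] [ 0.78873256 -0.28152383 -2.05066373]
t [ 0.0711 -0.0006 -0.4483] tw [-0.11  1.41  0.16]
```

Emit:
carry_out(series=[{"translation":[0.01,0,-0.06],"twist":[0,0.2,0],"claw":0},{"translation":[0.0714,0,-0.448],"twist":[0,1.4,0],"claw":0},{"translation":[0.0714,0,-0.448],"twist":[0,1.4,0],"claw":0},{"translation":[0.0714,0,-0.448],"twist":[0,1.4,0],"claw":0},{"translation":[0.0714,0,-0.448],"twist":[0,1.4,0],"claw":0},{"translation":[0.0714,0,-0.448],"twist":[0,1.4,0],"claw":0},{"translation":[0.0714,0,-0.448],"twist":[0,1.4,0],"claw":0},{"translation":[0.0714,0,-0.448],"twist":[0,1.4,0],"claw":0},{"translation":[0.0714,0,-0.448],"twist":[0,1.4,0],"claw":0},{"translation":[0.0714,0,-0.448],"twist":[0,1.4,0],"claw":0}])

```text
clock: 8.25
ee_pos: [0.5847, -0.2483, 0.2262]
tcp_rot: [[0.994, -0.001, 0.106], [-0.106, 0.002, 0.994], [-0.001, -1.0, 0.002]]
wrist_force: [0.1, -0.4, -1.7]
gripper_width: 0.0147
```

```bash
python3 - <<'E'
from h import *
s=ctrl.read_state();print(s["ee_pos"],s["wrist_force"],s["clock"])
go(.5855,-.2505,.2293,-6.2)
f=ctrl.grab_frame("side")
c=f["intrinsics"]@(f["R"]@np.array([.585,-.25,.12])+f["t"]);u,v=(c[:2]/c[2]).astype(int)
cv2.imwrite("pics/rack1.png",cv2.resize(f["img"][v-90:v+90,u-90:u+90],(540,540),interpolation=cv2.INTER_CUBIC)[:,:,::-1])
E
```

```text
[ 0.58468119 -0.24833809  0.22622267] [ 0.11807268 -0.41361104 -1.67224178] 8.25
t [ 0.001  -0.0031 -0.0021] tw [-0.09  0.14 -0.07]
```

View pics/rack1.png

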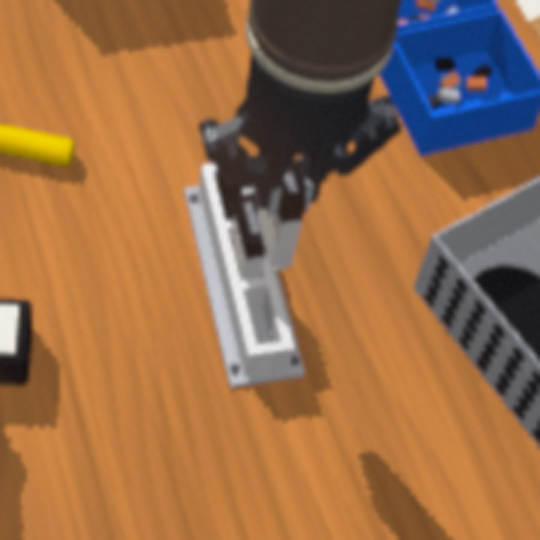

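The crop shows the held cartridge at (280,235) over the rack and the empty slot open at (265,312). I move down to just above the mouth.

Emit:
carry_out(series=[{"translation":[0.001,0.03,-0.002],"twist":[0,0.1,0],"claw":0},{"translation":[0.001,0.08,-0.002],"twist":[0,0.1,0],"claw":0},{"translation":[0.001,0.099,-0.002],"twist":[0,0.1,0],"claw":0},{"translation":[0.001,0.099,-0.002],"twist":[0,0.1,0],"claw":0},{"translation":[0.001,0.099,-0.002],"twist":[0,0.1,0],"claw":0}])

```text
clock: 8.93
ee_pos: [0.5864, -0.253, 0.1298]
tcp_rot: [[0.994, 0.002, 0.109], [-0.109, -0.001, 0.994], [0.002, -1.0, -0.001]]
wrist_force: [0.1, -0.8, 0.0]
gripper_width: 0.0142
```

```bash
python3 - <<'E'
from h import *
s=ctrl.read_state();print(s["ee_pos"],s["wrist_force"],s["clock"])
go(.5855,-.2505,.0805,-6.2)
f=ctrl.grab_frame("side")
c=f["intrinsics"]@(f["R"]@np.array([.585,-.25,.06])+f["t"]);u,v=(c[:2]/c[2]).astype(int)
cv2.imwrite("pics/rack2.png",cv2.resize(f["img"][v-60:v+60,u-60:u+60],(600,600),interpolation=cv2.INTER_CUBIC)[:,:,::-1])
E
```

```text
[ 0.58643208 -0.25297178  0.12975471] [ 0.14517104 -0.75407716  0.04082694] 8.925
t [-0.0013  0.0493  0.0024] tw [ 0.03 -0.06  0.14]
```

View pics/rack2.png

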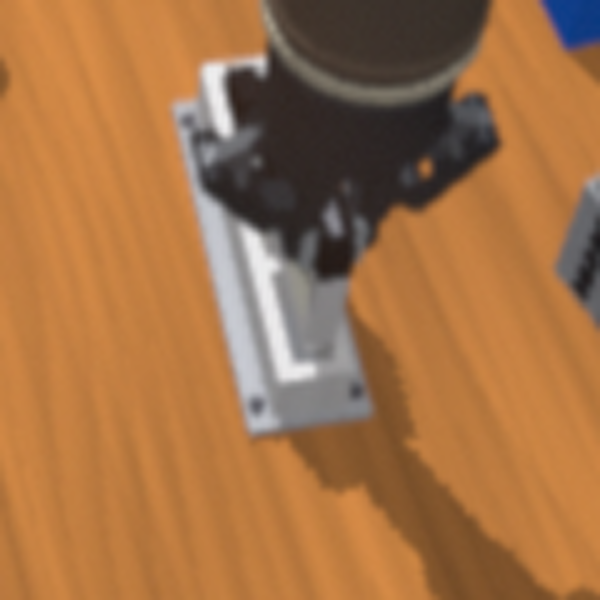

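The crop shows the foot at (315,350), close to the slot's far -y end. The pose reading says the same (2.4 mm too far), so I correct that and lower.

Emit:
carry_out(series=[{"translation":[-0.001,0.0,0.0024],"twist":[0,0,0],"claw":0},{"translation":[-0.001,0.0,0.0024],"twist":[0,0,0],"claw":0},{"translation":[-0.001,0.008,0.0024],"twist":[0,0,0],"claw":0},{"translation":[-0.001,0.016,0.0024],"twist":[0,0,0],"claw":0},{"translation":[-0.001,0.02,0.0024],"twist":[0,0,0],"claw":0},{"translation":[-0.001,0.02,0.0024],"twist":[0,0,0],"claw":0},{"translation":[-0.001,0.02,0.0024],"twist":[0,0,0],"claw":0}])

```text
clock: 9.85
ee_pos: [0.5847, -0.2503, 0.1081]
tcp_rot: [[0.994, 0.0, 0.11], [-0.11, -0.0, 0.994], [0.0, -1.0, -0.0]]
wrist_force: [0.1, 0.2, -1.0]
gripper_width: 0.0146
```

Emit:
carry_out(series=[{"translation":[0,0.008,0],"twist":[0,0,0],"claw":0},{"translation":[0,0.016,0],"twist":[0,0,0],"claw":0},{"translation":[0,0.022,0],"twist":[0,0,0],"claw":0},{"translation":[0,0.025,0],"twist":[0,0,0],"claw":0},{"translation":[0,0.025,0],"twist":[0,0,0],"claw":0}])

```text
clock: 10.48
ee_pos: [0.5845, -0.2502, 0.0827]
tcp_rot: [[0.994, -0.0, 0.11], [-0.11, 0.0, 0.994], [-0.0, -1.0, 0.0]]
wrist_force: [1.1, 0.5, -0.5]
gripper_width: 0.0142
```

Emit:
carry_out(series=[{"translation":[0,0.001,0],"twist":[0,0,0],"claw":0},{"translation":[0,0.002,0],"twist":[0,0,0],"claw":0},{"translation":[0,0.002,0],"twist":[0,0,0],"claw":0}])

```text
clock: 10.85
ee_pos: [0.5848, -0.2503, 0.0812]
tcp_rot: [[0.994, 0.0, 0.109], [-0.109, -0.0, 0.994], [0.0, -1.0, -0.0]]
wrist_force: [1.0, -0.4, -0.2]
gripper_width: 0.0146
```

Emit:
carry_out(series=[{"translation":[0,0.001,0],"twist":[0,0,0],"claw":0},{"translation":[0,0.001,0],"twist":[0,0,0],"claw":45},{"translation":[0,0.001,0],"twist":[0,0,0],"claw":45},{"translation":[0,0.001,0],"twist":[0,0,0],"claw":45},{"translation":[0,0.001,0],"twist":[0,0,0],"claw":45},{"translation":[0,-0.03,0],"twist":[0,0,0],"claw":45},{"translation":[0,-0.07,0],"twist":[0,0,0],"claw":45},{"translation":[0,-0.07,0],"twist":[0,0,0],"claw":45},{"translation":[0,-0.07,0],"twist":[0,0,0],"claw":45}])

```text
clock: 11.98
ee_pos: [0.5844, -0.2499, 0.1506]
tcp_rot: [[0.994, -0.0, 0.109], [-0.109, 0.0, 0.994], [-0.0, -1.0, 0.0]]
wrist_force: [-0.1, 0.4, 0.2]
gripper_width: 0.0387
```

```bash
python3 - <<'E'
from h import *
f=ctrl.grab_frame("side");w=pts(f);x,y,z=np.moveaxis(w,-1,0)
for n,a,b in(("old",.585,-.2505),("new",.5907,-.195)):
    m=(abs(x-a)<.02)&(abs(y-b)<.026)&(z>.092)&(z<.112)
    print(n,m.sum(),np.median(w[m],0),np.percentile(z[m],[10,90]))
s=ctrl.read_state();print(s["ee_pos"],s["clock"])
go(.5905,-.195,s["ee_pos"][2],-6.2)
E
```

```text
old 138 [ 0.58560833 -0.2488676   0.10010272] [0.09648968 0.10220222]
new 12 [ 0.59315469 -0.21254963  0.09578936] [0.09212005 0.09986103]
[ 0.58408705 -0.24975091  0.15004413] 12.025
t [0.0004 0.     0.0551] tw [-0.03 -0.07 -0.08]
```

Emit:
carry_out(series=[{"translation":[0,0,0.0555],"twist":[0,0,0],"claw":50},{"translation":[0,0,0.0555],"twist":[0,0,0],"claw":50},{"translation":[0,0,0.0555],"twist":[0,0,0],"claw":50},{"translation":[0,0.04,0.0555],"twist":[0,0,0],"claw":50},{"translation":[0,0.07,0.0555],"twist":[0,0,0],"claw":50},{"translation":[0,0.07,0.0555],"twist":[0,0,0],"claw":50},{"translation":[0,0.07,0.0555],"twist":[0,0,0],"claw":0},{"translation":[0,0.07,0.0555],"twist":[0,0,0],"claw":0},{"translation":[0,0.07,0.0555],"twist":[0,0,0],"claw":0},{"translation":[0,0.07,0.0555],"twist":[0,0,0],"claw":0},{"translation":[0,0.07,0.0555],"twist":[0,0,0],"claw":0}])

```text
clock: 13.4
ee_pos: [0.5915, -0.1958, 0.0824]
tcp_rot: [[0.994, 0.002, 0.11], [-0.11, -0.001, 0.994], [0.002, -1.0, -0.001]]
wrist_force: [-1.2, -1.2, 7.5]
gripper_width: 0.0142
```

Emit:
carry_out(series=[{"translation":[0,-0.01,0],"twist":[0,0,0],"claw":0},{"translation":[0,-0.03,0],"twist":[0,0,0],"claw":0},{"translation":[0,-0.06,0],"twist":[0,0,0],"claw":0},{"translation":[0,-0.1,0],"twist":[0,0,0],"claw":0},{"translation":[0,-0.15,0],"twist":[0,0,0],"claw":0},{"translation":[0,-0.15,0],"twist":[0,0,0],"claw":0},{"translation":[0,-0.15,0],"twist":[0,0,0],"claw":0},{"translation":[0,-0.15,0],"twist":[0,0,0],"claw":0}])

```text
clock: 14.4
ee_pos: [0.5899, -0.1945, 0.2297]
tcp_rot: [[0.994, -0.002, 0.109], [-0.109, 0.001, 0.994], [-0.002, -1.0, 0.0]]
wrist_force: [0.3, 0.2, -1.2]
gripper_width: 0.0145
```

```bash
python3 - <<'E'
from h import *
s=ctrl.read_state();p=s["ee_pos"];print(p,s["wrist_force"],s["clock"])
f=ctrl.grab_frame("side");w=pts(f);x,y,z=np.moveaxis(w,-1,0)
# held cartridge lower body in view
m=(abs(x-p[0])<.03)&(abs(y-p[1])<.04)&(z>.14)&(z<.2)
q=w[m];print(len(q),q.min(0),q.max(0),np.median(q,0))
m=(abs(x-.585)<.02)&(abs(y+.2505)<.026)&(z>.092)&(z<.112);print("old",m.sum(),np.median(w[m],0))
go(.551,.2015,p[2],-4.8)
c=f["intrinsics"]@(f["R"]@np.array([.59,-.195,.14])+f["t"]);u,v=(c[:2]/c[2]).astype(int)
cv2.imwrite("pics/new1.png",cv2.resize(f["img"][v-75:v+75,u-75:u+75],(600,600),interpolation=cv2.INTER_CUBIC)[:,:,::-1])
E
```

```text
[ 0.58993651 -0.19454748  0.22973023] [ 0.27193236  0.15722133 -1.1945485 ] 14.4
136 [ 0.57983147 -0.21382334  0.15075445] [ 0.59528712 -0.16570202  0.19918719] [ 0.58406224 -0.20946948  0.17691092]
old 140 [ 0.58524331 -0.24918623  0.09968654]
t [-8.210e-02  3.000e-04  3.895e-01] tw [-0.02 -1.48 -0.14]
```

View pics/new1.png

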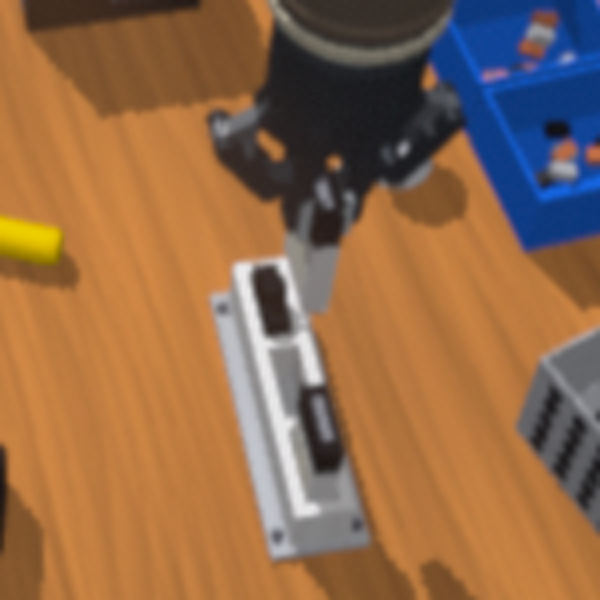

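The crop shows the finished cartridge standing in its slot at (320,430), the blank untouched at (272,300), and the new cartridge hanging at (318,255). Now to the dock.

Emit:
carry_out(series=[{"translation":[-0.015,0,0.06],"twist":[0,-0.3,0],"claw":0},{"translation":[-0.082,0,0.3895],"twist":[0,-1.4,0],"claw":0},{"translation":[-0.082,0,0.3895],"twist":[0,-1.4,0],"claw":0},{"translation":[-0.082,0,0.3895],"twist":[0,-1.4,0],"claw":0},{"translation":[-0.082,0,0.3895],"twist":[0,-1.4,0],"claw":0},{"translation":[-0.082,0,0.3895],"twist":[0,-1.4,0],"claw":0},{"translation":[-0.082,0,0.3895],"twist":[0,-1.4,0],"claw":0},{"translation":[-0.082,0,0.3895],"twist":[0,-1.4,0],"claw":0},{"translation":[-0.082,0.01,0.3895],"twist":[0,-1.4,0],"claw":0},{"translation":[-0.082,0.03,0.3895],"twist":[0,-1.4,0],"claw":0},{"translation":[-0.082,0.03,0.3895],"twist":[0,-1.4,0],"claw":0},{"translation":[-0.082,0.03,0.3895],"twist":[0,-1.4,0],"claw":0}])

```text
clock: 15.95
ee_pos: [0.5522, 0.1999, 0.2012]
tcp_rot: [[0.996, 0.0, 0.087], [-0.087, -0.0, 0.996], [0.0, -1.0, -0.0]]
wrist_force: [0.8, 0.5, -1.4]
gripper_width: 0.014
```

```bash
python3 - <<'E'
from h import *
s=ctrl.read_state();p=s["ee_pos"];print(p,s["wrist_force"],s["clock"])
f=ctrl.grab_frame("side");w=pts(f);x,y,z=np.moveaxis(w,-1,0)
go(.5512,.2018,p[2],-4.8)
m=(abs(x-p[0])<.009)&(abs(y-p[1])<.04)&(z>.132)&(z<.175)
q=w[m];print(len(q),"-y face y:",np.percentile(q[:,1],[5,25,50,75]),"expected centre-21.9mm", "x",np.percentile(q[:,0],[5,50,95]))
c=f["intrinsics"]@(f["R"]@np.array([.55,.2,.12])+f["t"]);u,v=(c[:2]/c[2]).astype(int)
cv2.imwrite("pics/dock1.png",cv2.resize(f["img"][v-50:v+50,u-50:u+50],(600,600),interpolation=cv2.INTER_CUBIC)[:,:,::-1])
E
```

```text
[0.55216823 0.19993342 0.201228  ] [ 0.81564661  0.47877806 -1.40344274] 15.95
t [-0.0013  0.0003  0.0014] tw [-0.01 -0.16  0.04]
86 -y face y: [0.18031163 0.18175766 0.18314224 0.18550724] expected centre-21.9mm x [0.54374213 0.54970627 0.55845839]
```

View pics/dock1.png

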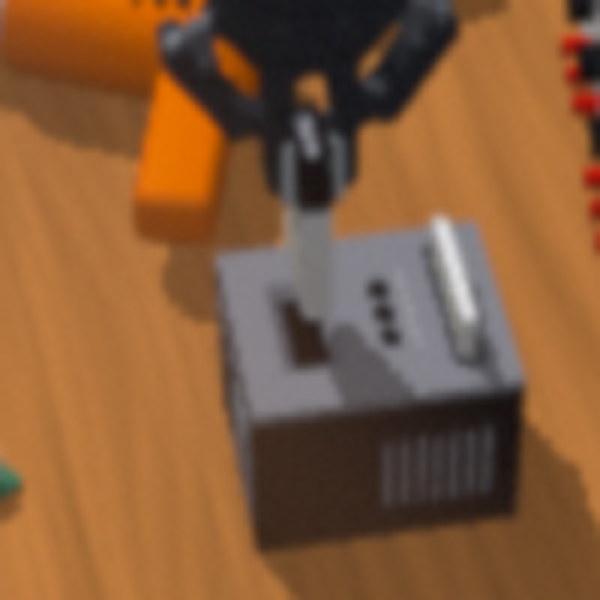

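The crop shows the cartridge's foot at (315,310) above the open bay mouth at (305,325). I shift 1 mm in x and lower slowly, watching the side force.

Emit:
carry_out(series=[{"translation":[-0.0012,0.01,0],"twist":[0,-0.1,0],"claw":0},{"translation":[-0.0012,0.022,0],"twist":[0,-0.1,0],"claw":0},{"translation":[-0.0012,0.029,0],"twist":[0,-0.1,0],"claw":0},{"translation":[-0.0012,0.029,0],"twist":[0,-0.1,0],"claw":0},{"translation":[-0.0012,0.029,0],"twist":[0,-0.1,0],"claw":0},{"translation":[-0.0012,0.029,0],"twist":[0,-0.1,0],"claw":0}])

```text
clock: 16.75
ee_pos: [0.5508, 0.2013, 0.1724]
tcp_rot: [[0.997, 0.001, 0.083], [-0.083, 0.0, 0.997], [0.001, -1.0, 0.0]]
wrist_force: [-0.7, 1.3, -0.5]
gripper_width: 0.0143
```

```bash
python3 - <<'E'
from h import *
np.set_printoptions(precision=4,suppress=True)
s=ctrl.read_state();p=s["ee_pos"];print(p,s["wrist_force"])
f=ctrl.grab_frame("side");w=pts(f);x,y,z=np.moveaxis(w,-1,0)
for zz in (.12,.13,.14,.15,.16):
    m=(abs(x-p[0]+.001)<.006)&(abs(y-.19)<.03)&(abs(z-zz)<.006);print(zz,m.sum(),np.sort(y[m])[:12])
# bay mouth near edge: dock-top points along bay x between y .15 and .185
m=(abs(x-.549)<.008)&(y>.145)&(y<.2)&(z<.107)&(z>.06);o=np.argsort(y[m]);print(np.c_[y[m],z[m]][o][::2])
c=f["intrinsics"]@(f["R"]@np.array([.55,.195,.11])+f["t"]);u,v=(c[:2]/c[2]).astype(int)
cv2.imwrite("pics/dock2.png",cv2.resize(f["img"][v-30:v+30,u-30:u+30],(600,600),interpolation=cv2.INTER_CUBIC)[:,:,::-1])
E
```

```text
[0.5508 0.2013 0.1724] [-0.6648  1.2683 -0.5335]
0.12 16 [0.1815 0.1823 0.1825 0.183  0.183  0.183  0.1835 0.1837 0.1838 0.1841
 0.1844 0.1845]
0.13 16 [0.1815 0.1824 0.1826 0.1827 0.1829 0.1831 0.1834 0.184  0.1847 0.1854
 0.1856 0.1864]
0.14 18 [0.1809 0.1816 0.1829 0.1835 0.1836 0.1839 0.184  0.1843 0.1844 0.1846
 0.1846 0.1848]
0.15 16 [0.1819 0.1821 0.1821 0.1827 0.1828 0.1831 0.1835 0.1844 0.1846 0.1848
 0.1851 0.1861]
0.16 11 [0.1818 0.1819 0.1824 0.1826 0.183  0.1842 0.1845 0.1848 0.1848 0.1849
 0.185 ]
[[0.1467 0.0772]
 [0.1476 0.0627]
 [0.1484 0.082 ]
 [0.1488 0.0732]
 [0.149  0.078 ]
 [0.1492 0.1033]
 [0.1496 0.0947]
 [0.1497 0.0755]
 [0.15   0.0901]
 [0.1501 0.0809]
 [0.1505 0.0962]
 [0.1506 0.0829]
 [0.1506 0.0878]
 [0.1507 0.0785]
 [0.1508 0.0859]
 [0.151  0.0672]
 [0.1513 0.1001]
 [0.1515 0.1016]
 [0.1516 0.0758]
 [0.1518 0.0873]
 [0.1519 0.1019]
 [0.152  0.0762]
 [0.1521 0.0951]
 [0.1523 0.0606]
 [0.1527 0.0978]
 [0.1527 0.0696]
 [0.153  0.0859]
 [0.1533 0.0889]
 [0.1538 0.08  ]
 [0.1545 0.1015]
 [0.1558 0.1049]
 [0.1569 0.0996]
 [0.1578 0.1044]
 [0.1591 0.1004]
 [0.1615 0.1035]
 [0.1635 0.0997]
 [0.1645 0.1011]
 [0.1645 0.0986]
 [0.1669 0.1008]
 [0.1685 0.0975]
 [0.1709 0.1006]
 [0.1722 0.1008]
 [0.1741 0.1012]
 [0.176  0.0958]
 [0.1763 0.1004]
 [0.1826 0.1066]
 [0.1832 0.1028]
 [0.1836 0.1039]
 [0.1853 0.103 ]
 [0.1867 0.1038]
 [0.1876 0.0956]
 [0.1943 0.1006]]
```

View pics/dock2.png

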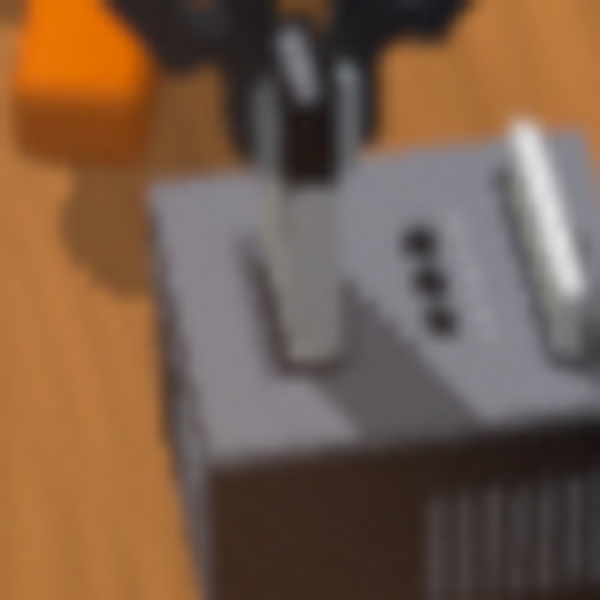

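The crop shows the foot inside the mouth at (315,345). Measured against the dock's front face, the cartridge sits centred in y to under 1 mm. I keep going down.

Emit:
carry_out(series=[{"translation":[0,0.002,0],"twist":[0,0,0],"claw":0},{"translation":[0,0.005,0],"twist":[0,0,0],"claw":0},{"translation":[0,0.008,0],"twist":[0,0,0],"claw":0},{"translation":[0,0.01,0],"twist":[0,0,0],"claw":0}])

```text
clock: 17.3
ee_pos: [0.5505, 0.2012, 0.1617]
tcp_rot: [[0.997, -0.0, 0.083], [-0.083, -0.0, 0.997], [-0.0, -1.0, -0.0]]
wrist_force: [0.0, -0.3, -0.2]
gripper_width: 0.0143
```

Emit:
carry_out(series=[{"translation":[0,0.004,0],"twist":[0,0,0],"claw":0},{"translation":[0,0.008,0],"twist":[0,0,0],"claw":0},{"translation":[0,0.012,0],"twist":[0,0,0],"claw":0},{"translation":[0,0.016,0],"twist":[0,0,0],"claw":0}])

```text
clock: 17.8
ee_pos: [0.5506, 0.2012, 0.1457]
tcp_rot: [[0.997, -0.0, 0.083], [-0.083, -0.0, 0.997], [-0.0, -1.0, -0.0]]
wrist_force: [0.3, 0.4, -0.9]
gripper_width: 0.0144
```

Emit:
carry_out(series=[{"translation":[0,0.005,0],"twist":[0,0,0],"claw":0},{"translation":[0,0.01,0],"twist":[0,0,0],"claw":0},{"translation":[0,0.015,0],"twist":[0,0,0],"claw":0},{"translation":[0,0.02,0],"twist":[0,0,0],"claw":0},{"translation":[0,0.024,0],"twist":[0,0,0],"claw":0}])

```text
clock: 18.42
ee_pos: [0.5506, 0.2011, 0.1216]
tcp_rot: [[0.997, -0.0, 0.083], [-0.083, -0.0, 0.997], [-0.0, -1.0, -0.0]]
wrist_force: [0.6, 0.7, -0.7]
gripper_width: 0.0141
```

Emit:
carry_out(series=[{"translation":[0,0.002,0],"twist":[0,0,0],"claw":0},{"translation":[0,0.0035,0],"twist":[0,0,0],"claw":0},{"translation":[0,0.0035,0],"twist":[0,0,0],"claw":0}])

```text
clock: 18.8
ee_pos: [0.5506, 0.2012, 0.1187]
tcp_rot: [[0.997, -0.0, 0.083], [-0.083, 0.0, 0.997], [-0.0, -1.0, 0.0]]
wrist_force: [-1.6, -0.5, 2.7]
gripper_width: 0.0143
```

Emit:
carry_out(series=[{"translation":[0,0,0],"twist":[0,0,0],"claw":50},{"translation":[0,0,0],"twist":[0,0,0],"claw":50},{"translation":[0,0,0],"twist":[0,0,0],"claw":50},{"translation":[0,0,0],"twist":[0,0,0],"claw":50},{"translation":[0,-0.03,0],"twist":[0,0,0],"claw":50},{"translation":[0,-0.06,0],"twist":[0,0,0],"claw":50},{"translation":[0,-0.06,0],"twist":[0,0,0],"claw":50},{"translation":[0,-0.06,0],"twist":[0,0,0],"claw":0},{"translation":[0,-0.06,0],"twist":[0,0,0],"claw":0},{"translation":[0,-0.06,0],"twist":[0,0,0],"claw":0},{"translation":[0,-0.06,0],"twist":[0,0,0],"claw":0}])

```text
clock: 20.18
ee_pos: [0.5505, 0.2011, 0.1781]
tcp_rot: [[0.997, -0.001, 0.083], [-0.083, -0.0, 0.997], [-0.0, -1.0, -0.0]]
wrist_force: [-0.9, -0.6, -0.5]
gripper_width: 0.0004
```

```bash
python3 - <<'E'
from h import *
s=ctrl.read_state();p=s["ee_pos"];print(p,s["wrist_force"],s["gripper_width"],s["clock"])
f=ctrl.grab_frame("side");w=pts(f);x,y,z=np.moveaxis(w,-1,0)
m=(abs(x-.551)<.015)&(abs(y-.2015)<.03)&(z>.106)&(z<.155)
print(np.histogram(z[m],bins=np.arange(.105,.16,.005))[0],np.median(w[m&(z>.132)&(z<.142)],0))
E
```

```text
[0.55046948 0.2011029  0.17812076] [-0.88296376 -0.55193041 -0.5373486 ] 0.00040896248043829003 20.175
[ 9  8 10 12  7 18 48  7  0  0  0] [0.54965759 0.20265572 0.13727133]
```

Emit:
carry_out(series=[{"translation":[0,0.02,0],"twist":[0,0,0],"claw":0},{"translation":[0,0.027,0],"twist":[0,0,0],"claw":0},{"translation":[0,0.03,0],"twist":[0,0,0],"claw":0},{"translation":[0,0.032,0],"twist":[0,0,0],"claw":0},{"translation":[0,0.034,0],"twist":[0,0,0],"claw":0},{"translation":[0,0.036,0],"twist":[0,0,0],"claw":0}])

```text
clock: 20.98
ee_pos: [0.5509, 0.2012, 0.1429]
tcp_rot: [[0.997, 0.001, 0.083], [-0.083, 0.0, 0.997], [0.001, -1.0, 0.0]]
wrist_force: [0.4, -1.4, 3.9]
gripper_width: -0.0001
```

Emit:
carry_out(series=[{"translation":[0,0.002,0],"twist":[0,0,0],"claw":0},{"translation":[0,0.004,0],"twist":[0,0,0],"claw":0},{"translation":[0,0.006,0],"twist":[0,0,0],"claw":0},{"translation":[0,0.008,0],"twist":[0,0,0],"claw":0},{"translation":[0,0.01,0],"twist":[0,0,0],"claw":0},{"translation":[0,0.012,0],"twist":[0,0,0],"claw":0},{"translation":[0,0.014,0],"twist":[0,0,0],"claw":0}])

```text
clock: 21.85
ee_pos: [0.5507, 0.2012, 0.1285]
tcp_rot: [[0.997, 0.0, 0.083], [-0.083, 0.0, 0.997], [0.0, -1.0, 0.0]]
wrist_force: [-0.6, -0.7, 5.5]
gripper_width: 0.0001
```

Emit:
carry_out(series=[{"translation":[0,0.001,0],"twist":[0,0,0],"claw":0},{"translation":[0,0.002,0],"twist":[0,0,0],"claw":0},{"translation":[0,0.003,0],"twist":[0,0,0],"claw":0}])

```text
clock: 22.22
ee_pos: [0.5506, 0.2012, 0.1255]
tcp_rot: [[0.997, 0.0, 0.083], [-0.083, 0.0, 0.997], [0.0, -1.0, 0.0]]
wrist_force: [-0.4, -0.8, 5.3]
gripper_width: -0.0001
```

Emit:
carry_out(series=[{"translation":[0,0.001,0],"twist":[0,0,0],"claw":0},{"translation":[0,0.0015,0],"twist":[0,0,0],"claw":0}])

```text
clock: 22.48
ee_pos: [0.5506, 0.2012, 0.124]
tcp_rot: [[0.997, 0.0, 0.083], [-0.083, 0.0, 0.997], [0.0, -1.0, 0.0]]
wrist_force: [-0.2, -0.9, 5.6]
gripper_width: -0.0002
```

Emit:
carry_out(series=[{"translation":[0,0.001,0],"twist":[0,0,0],"claw":0},{"translation":[0,0.0015,0],"twist":[0,0,0],"claw":0}])

```text
clock: 22.72
ee_pos: [0.5506, 0.2012, 0.1225]
tcp_rot: [[0.997, 0.0, 0.083], [-0.083, 0.0, 0.997], [0.0, -1.0, 0.0]]
wrist_force: [-0.5, -2.1, 5.5]
gripper_width: -0.0
```

Emit:
carry_out(series=[{"translation":[0,0.001,0],"twist":[0,0,0],"claw":0},{"translation":[0,0.0015,0],"twist":[0,0,0],"claw":0}])

```text
clock: 22.98
ee_pos: [0.5506, 0.2012, 0.121]
tcp_rot: [[0.997, 0.0, 0.083], [-0.083, 0.0, 0.997], [0.0, -1.0, 0.0]]
wrist_force: [0.1, -0.9, 5.6]
gripper_width: 0.0003
```

Emit:
carry_out(series=[{"translation":[0,0.001,0],"twist":[0,0,0],"claw":0},{"translation":[0,0.0015,0],"twist":[0,0,0],"claw":0}])

```text
clock: 23.22
ee_pos: [0.5507, 0.2012, 0.1195]
tcp_rot: [[0.997, 0.0, 0.083], [-0.083, 0.0, 0.997], [0.0, -1.0, 0.0]]
wrist_force: [-1.3, -1.0, 5.6]
gripper_width: 0.0003
```

Emit:
carry_out(series=[{"translation":[0,0.001,0],"twist":[0,0,0],"claw":0},{"translation":[0,0.0015,0],"twist":[0,0,0],"claw":0}])

```text
clock: 23.48
ee_pos: [0.5507, 0.2012, 0.1181]
tcp_rot: [[0.997, 0.0, 0.083], [-0.083, 0.0, 0.997], [0.0, -1.0, 0.0]]
wrist_force: [-0.3, -0.9, 4.5]
gripper_width: 0.0
```

Emit:
carry_out(series=[{"translation":[0,0.001,0],"twist":[0,0,0],"claw":0},{"translation":[0,0.0015,0],"twist":[0,0,0],"claw":0}])

```text
clock: 23.72
ee_pos: [0.5507, 0.2012, 0.1166]
tcp_rot: [[0.997, 0.0, 0.083], [-0.083, 0.0, 0.997], [0.0, -1.0, 0.0]]
wrist_force: [-0.1, -0.4, 5.0]
gripper_width: 0.0001
```

Emit:
carry_out(series=[{"translation":[0,0.001,0],"twist":[0,0,0],"claw":0},{"translation":[0,0.0015,0],"twist":[0,0,0],"claw":0}])

```text
clock: 23.98
ee_pos: [0.5507, 0.2012, 0.1151]
tcp_rot: [[0.997, 0.0, 0.083], [-0.083, 0.0, 0.997], [0.0, -1.0, 0.0]]
wrist_force: [-0.3, -1.1, 6.1]
gripper_width: 0.0002
```

Emit:
carry_out(series=[{"translation":[0,0.001,0],"twist":[0,0,0],"claw":0},{"translation":[0,0.0015,0],"twist":[0,0,0],"claw":0}])

```text
clock: 24.22
ee_pos: [0.5512, 0.2011, 0.114]
tcp_rot: [[0.996, 0.001, 0.084], [-0.084, 0.0, 0.996], [0.001, -1.0, 0.0]]
wrist_force: [-0.5, -2.0, 11.6]
gripper_width: -0.0001
```

The force doubled and the motion fell short, so this is the stop. I release and back off.

Emit:
carry_out(series=[{"translation":[0,0,0],"twist":[0,0,0],"claw":0},{"translation":[0,-0.01,0],"twist":[0,0,0],"claw":0},{"translation":[0,-0.05,0],"twist":[0,0,0],"claw":0},{"translation":[0,-0.11,0],"twist":[0,0,0],"claw":0},{"translation":[0,-0.11,0],"twist":[0,0,0],"claw":0},{"translation":[0,-0.11,0],"twist":[0,0,0],"claw":0},{"translation":[0,-0.11,0],"twist":[0,0,0],"claw":0}])

```text
clock: 25.1
ee_pos: [0.5496, 0.2011, 0.2221]
tcp_rot: [[0.997, -0.002, 0.083], [-0.083, -0.001, 0.997], [-0.002, -1.0, -0.001]]
wrist_force: [-0.7, -0.0, 0.9]
gripper_width: 0.0002
```

```bash
python3 - <<'E'
from h import *
s=ctrl.read_state();print(s["ee_pos"],s["wrist_force"],s["clock"])
f=ctrl.grab_frame("side");w=pts(f);x,y,z=np.moveaxis(w,-1,0)
m=(abs(x-.551)<.015)&(abs(y-.2015)<.03)&(z>.106)&(z<.155)
print(np.histogram(z[m],bins=np.arange(.105,.16,.005))[0],np.median(w[m&(z>.113)&(z<.125)],0))
m=(abs(x-.585)<.02)&(abs(y+.2505)<.026)&(z>.092)&(z<.112);print("old",m.sum(),np.median(w[m],0))
save("final",f)
E
```

```text
[0.54960063 0.20106704 0.22214285] [-6.51078041e-01 -4.24697950e-04  9.34712361e-01] 25.1
[ 5 12 53 11  0  0  0  0  0  0  0] [0.55093304 0.20341272 0.11761769]
old 143 [ 0.58511494 -0.24908668  0.09988924]
```

View pics/final.png

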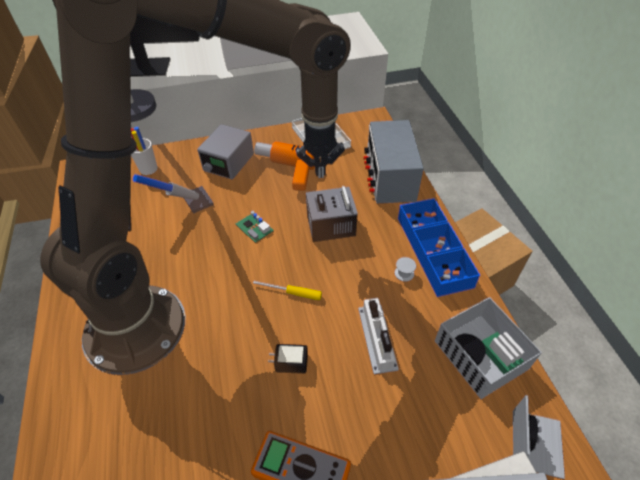

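The last picture shows the new cartridge held low in the dock at (321,203), and its top measures z = 117.6 mm. The finished cartridge is home at (385,340), and the bystanders are where they were. Handing in.

```bash
python3 -c "
from cell import ctrl
print(ctrl.sign_off(), ctrl.read_state()['clock'])"
```

```text
the job is handed in; nothing more can be done
the job is handed in; nothing more can be done
```

The swap is done and handed in at about 25 s of the 69 s allowed; the hand-in gave no verdict.

- **Finished cartridge:** I pressed it to the stop (10.6 N at the wrist). It popped up with its top at 137 mm, and I lifted it out and stood it in the rack's empty slot. Its top there measured 99.9 mm (100 mm expected).
- **New cartridge:** I took it from the middle slot, lowered it onto the sled and pressed it to the stop (11.6 N). After letting go, its top stayed at 117.6 mm (118 mm expected when held).
- **Last look:** The bystanders and the blank looked unmoved, judged by eye in the pictures. The shut gripper was about 9 cm above the cartridge, touching nothing.
- **Disagreements:** The two cameras differed by 1–2 mm. The side camera put both cartridges 1–2 mm towards +y of my targets. Measured poses also varied by about 2 mm before the arm settled, which made me overcorrect once above the rack; I fixed that before lowering.
- **Pictures:** I viewed 11, one over the budget of 10.

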